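# Count to the third gap and push the tin in

## Task

Count off the gaps of the wooden rack with a fingertip on the wire rail above its back board: starting at the left end as seen from the robot, touch the rail lightly at the middle of the first gap, then the second, then the third and no farther (sliding along it or with separate touches). Then push the low round tin, which stands in front of the rack, along the worktop into that third gap until it rests against the back board, and leave it. Do not lift or tip the tin, and leave the three canisters where they stand.

Things in the scene. Friction and masses are not known exactly. Their poses are not given: they have to be found in the camera images.
- rack: Fixed low wooden rack, 448 mm long: a back board (front face at x = +45 mm, 42 mm high) and five dividers (10 mm thick, 38 mm high, from x = -15 mm, rounded noses, to the board) make four floorless gaps 98 mm wide, 108 mm apart, open above and to the robot. Origin on the worktop, mid-length; x into the gaps, away from the robot; y to its left end as the robot sees it.
- tin: The low round lidded tin, white, 90 mm across and 32 mm high, about 0.14 kg, standing loose on the worktop in front of the rack. Origin at the centre of its underside, z up. At home in a gap it rests against the back board.
- gap_1 (a point): Where the centre of the tin's underside is when it is fully home in gap 1 (gaps count from the left end as the robot sees it): on the worktop, mid-way between the dividers, 45 mm in front of the back board, 15 mm behind the dividers' noses. Axes as the rack's.
- gap_2 (a point): Where the centre of the tin's underside is when it is fully home in gap 2 (gaps count from the left end as the robot sees it): on the worktop, mid-way between the dividers, 45 mm in front of the back board, 15 mm behind the dividers' noses. Axes as the rack's.
- gap_3 (a point): Where the centre of the tin's underside is when it is fully home in gap 3 (gaps count from the left end as the robot sees it): on the worktop, mid-way between the dividers, 45 mm in front of the back board, 15 mm behind the dividers' noses. Axes as the rack's.
- gap_4 (a point): Where the centre of the tin's underside is when it is fully home in gap 4 (gaps count from the left end as the robot sees it): on the worktop, mid-way between the dividers, 45 mm in front of the back board, 15 mm behind the dividers' noses. Axes as the rack's.
- rail_1 (a point): The middle 44 mm of the stretch of wire rail over gap 1. Straight round steel wire, 6 mm thick, along y; point on the wire's axis at the middle of gap 1, 57 mm above the worktop (top of the wire at 60 mm). The whole rail is one sprung piece: it starts to give at about 1 to 2 N and sinks up to 8 mm, adding 0.5 N per mm, and springs back.
- rail_2 (a point): The middle 44 mm of the stretch of wire rail over gap 2. Straight round steel wire, 6 mm thick, along y; point on the wire's axis at the middle of gap 2, 57 mm above the worktop (top of the wire at 60 mm). The whole rail is one sprung piece: it starts to give at about 1 to 2 N and sinks up to 8 mm, adding 0.5 N per mm, and springs back.
- rail_3 (a point): The middle 44 mm of the stretch of wire rail over gap 3. Straight round steel wire, 6 mm thick, along y; point on the wire's axis at the middle of gap 3, 57 mm above the worktop (top of the wire at 60 mm). The whole rail is one sprung piece: it starts to give at about 1 to 2 N and sinks up to 8 mm, adding 0.5 N per mm, and springs back.
- rail_4 (a point): The middle 44 mm of the stretch of wire rail over gap 4. Straight round steel wire, 6 mm thick, along y; point on the wire's axis at the middle of gap 4, 57 mm above the worktop (top of the wire at 60 mm). The whole rail is one sprung piece: it starts to give at about 1 to 2 N and sinks up to 8 mm, adding 0.5 N per mm, and springs back.
- canister_a: White steel canister with a press-on lid, 54 mm across, 53 mm high, loose. Origin at the centre of its underside. Bystander: one canister stands in gap 1, one in gap 4 and one on the worktop in front of the rack's left end, which is which varies.
- canister_b: White steel canister with a press-on lid, 58 mm across, 58 mm high, loose. Origin at the centre of its underside. Bystander: one canister stands in gap 1, one in gap 4 and one on the worktop in front of the rack's left end, which is which varies.
- canister_c: White steel canister with a press-on lid, 62 mm across, 65 mm high, loose. Origin at the centre of its underside. Bystander: one canister stands in gap 1, one in gap 4 and one on the worktop in front of the rack's left end, which is which varies.
- rail: The whole sprung wire rail, 442 mm long, held by steel uprights (66 mm high) at both ends of the rack, straight above its back board (at x = +48 mm of the rack), with 12 mm free below it; origin at its middle, on the wire's axis, axes as the rack's.
Things that resemble listed ones, but are neither listed nor needed, are in the scene too. Several things look just like the tin: the one meant starts nearest to the robot's base.

How it is judged (in metres and radians):
On the way, in this order (a step that is already met when the one before it is completed fails the run):
1. a fingertip touches the rail over gap 1, the tin not yet pushed (contact force between the fingers and rail_c5 above 0.2 N and distance of tin from where it was at the start of the episode below 0.015 m), for 0.04 s.
2. a fingertip touches the rail over gap 2, the tin not yet pushed (contact force between the fingers and rail_c6 above 0.2 N and distance of tin from where it was at the start of the episode below 0.015 m), for 0.04 s.
3. a fingertip touches the rail over gap 3, the tin not yet pushed (contact force between the fingers and rail_c7 above 0.2 N and distance of tin from where it was at the start of the episode below 0.015 m), for 0.04 s.
4. the tin is pushed home in the third gap (x of tin in the frame of gap_3 between -0.008 and 0.006 m and y of tin in the frame of gap_3 between -0.012 and 0.012 m), for 0.2 s.
At the end, for the whole second after the job is handed in: The tin stands flat and at rest on the worktop in the third gap from the left, its centre no more than 8 mm short of the home point against the back board and within 12 mm of the gap's middle; every canister is within 15 mm of where it started (all of step 4 and height (world z) of tin below 0.005 m and angle between tin's own z axis and vertical below 0.08 rad and linear speed of tin below 0.01 m/s and distance of each of canister_a, canister_b, canister_c from where it was at the start of the episode below 0.015 m); the robot touches nothing.
It fails at once if the tin is lifted more than 10 mm or tipped more than 0.25 rad (height (world z) of tin above 0.01 m or angle between tin's own z axis and vertical above 0.25 rad).
It fails at once if the rail is touched over the fourth gap (contact force between the fingers and rail_c8 above 0.2 N).
It fails at once if the rail is pressed harder than 25 N (contact force between any of the arm, the fingers and rail above 25 N).
It fails at once if a canister is moved more than 15 mm, lifted or tipped (distance of any of canister_a, canister_b, canister_c from where it was at the start of the episode above 0.015 m or angle between any of canister_a, canister_b, canister_c's own z axis and vertical above 0.25 rad).
It also fails if it takes over 64 s, if anything falls off the work surface, if the arm or the gripper's body presses on something with over 40 N, if the wrist force passes 120 N, or if a joint passes its speed limit or range.

## Robot

A 6-joint arm with a two-finger parallel gripper is mounted at the origin on a cart in front of the work surface, level with it; the furniture and walls round the work are solid. World frame = base frame: x ahead of the robot, y to its left, z up, the work surface at z = 0. Lengths are in mm, angles in rad, forces in N, time in s.
With the tool pointing down it reaches from about 325 to 875 mm from the base axis. Payload 4.4 kg.
Tool frame: the origin (TCP) lies on the centre line of the jaws, within the pads' length; the fingertips stand ahead of it and the grasp point (between the pads) lies 6 mm ahead of it (ctrl.tcp_to_tips is the z of the fingertips in the tool frame, in mm); z points along the fingers, y is the line along which they close (so a half turn about z gives the same grasp; the last joint's range is limited). The gripper opens to 85 mm and grips with 20 to 120 N. Pads are 22 mm wide; open, the fingers measure 114 mm over their backs; the gripper's body (76 mm by 85 mm) begins 54 mm behind the grasp point. The pads swing forward as they close: fully open they stand 13 mm farther back than shut.
Start: joints at [-1.407, 0.207, 1.542, -0, 1.393, -0.15], TCP at [178.023, -546.75, 256.282] pointing down, gripper open.
Joint ranges: [-2.73, 2.73], [-0.86, 2.22], [0.23, 2.46], [-1.11, 4.25], [0.08, 2.63], [-2.82, 2.82]. Speed limits (rad/s): [2.79, 2.79, 3.14, 3.14, 3.14, 3.14].

## Interface

Orientations are given as a 3x3 rotation matrix whose columns are the frame's x, y, z axes.
In Python, from plant import ctrl, sensors, optics gives the robot as it stands. Calls block until the motion is done:
- ctrl.move_ptp(position, orientation): joint-space move of the TCP to a pose.
- ctrl.move_l(position, rot=None, vel=150, threshold=None): straight line of the TCP; rot=None keeps the orientation; vel is the mean speed in mm/s. With threshold (N) it stops when the force on the tool has changed by that much, and returns True; else False.
- ctrl.set_joints(angles): joint-space move.
- ctrl.gripper_to(opening, force=None): finger opening in mm; force is the grip in N (None keeps the last); returns when the fingers have stopped.
- ctrl.hold(seconds).
- ctrl.solve_ik(position, orientation): joint angles nearest the present ones, or None.
- sensors.read_state(): the state.
- optics.grab_frame(name): name is "side" or "top" or "wrist"; returns (picture, depth): 480x640x3 uint8, red, green, blue; 480x640 float32, mm along the optical axis (not along the pixel's ray), 0 where there is no reading.
- optics.camera_params(name): a dict with "mtx" (3x3 intrinsics, pixels), "R" (3x3) and "t" (3): a world point X has camera coordinates R X + t; the wrist camera has in their place "T_tool_cam" (4x4, takes a point from camera to tool coordinates, whose origin is the TCP and whose axes are the flange's). Camera axes: x right, y down, z forward; pixel columns grow to the right and rows downward; lengths in mm; the calibration is good to about 2 mm. The wrist camera is an equidistant fisheye: a pixel r from the principal point sees the ray r / f radians off the axis. A picture is of the moment at which its call begins: read the wrist's pose just before it. camera_params takes no time and is no camera call.
A pose or a line that the arm cannot do raises ctrl.MotionError and nothing moves.
- ctrl.finish_job(): hands the job in; it is judged then, once.
The state is a dict: "t": time; "q": joint angles; "qvel": joint speeds; "tau": joint torques, N m; "eef_pos": TCP position; "eef_rot": TCP orientation; "force": force on the tool from outside, world axes, zero at the start; "wrist_torque": the same for the moment, N m; "grip_width": finger opening in mm; "grasp_force": force on a finger pad.
Only numpy, scipy, OpenCV 4.12 (cv2) and the standard library are available. Lean on these libraries where they do the work, as an engineer would, in place of code of your own. Each camera call takes 0.05 s, during which the arm holds its last target. There are 200 camera calls.

## Working session

There is one attempt and no reset: what is moved stays moved. The work goes in short steps, each a Python script; the robot and the scene stay as the last script left them, time stands still between calls to the robot, and variables do not carry over. Pictures are saved under pics/ and viewed, at most 10 in all, crops included, and the job is handed in when it is done.

```bash
ls; mkdir -p pics; python3 - <<'E'
from plant import ctrl,sensors,optics
import cv2,numpy as np
for n in("top","side"):
    p,d=optics.grab_frame(n); cv2.imwrite(f"pics/{n}.png",p[:,:,::-1]); np.save(f"{n}_d.npy",d); np.save(f"{n}_p.npy",p)
    c=optics.camera_params(n); np.savez(f"{n}_c.npz",**c)
    print(n,c)
s=sensors.read_state();print(s['t'],s['eef_rot'],ctrl.tcp_to_tips,s['force'])
E
```

```text
pics
top {'mtx': array([[480.00757342,   0.        , 324.04006343],
       [  0.        , 480.00757342, 240.33086118],
       [  0.        ,   0.        ,   1.        ]]), 'R': array([[-0.02192514, -0.99921435, -0.03301465],
       [-0.99295059,  0.02561145, -0.11572892],
       [ 0.11648355,  0.03024454, -0.99273201]]), 't': array([ -93.27733885,  584.15040864, 1145.88481759])}
side {'mtx': array([[553.44514627,   0.        , 315.72836881],
       [  0.        , 553.44514627, 243.04561179],
       [  0.        ,   0.        ,   1.        ]]), 'R': array([[-0.99582102,  0.08878314, -0.02140197],
       [ 0.0657519 ,  0.53435481, -0.84269901],
       [-0.06338122, -0.84058461, -0.53795941]]), 't': array([ 564.07481041,  100.96892343, 1193.42965996])}
0.1 [[ 9.50849354e-01  3.09653654e-01 -3.48063289e-04]
 [ 3.09653664e-01 -9.50846949e-01  2.16513448e-03]
 [ 3.39486887e-04 -2.16649579e-03 -9.99997596e-01]] 25.0 [0.51715747 0.91328715 0.15657426]
```

View pics/top.png

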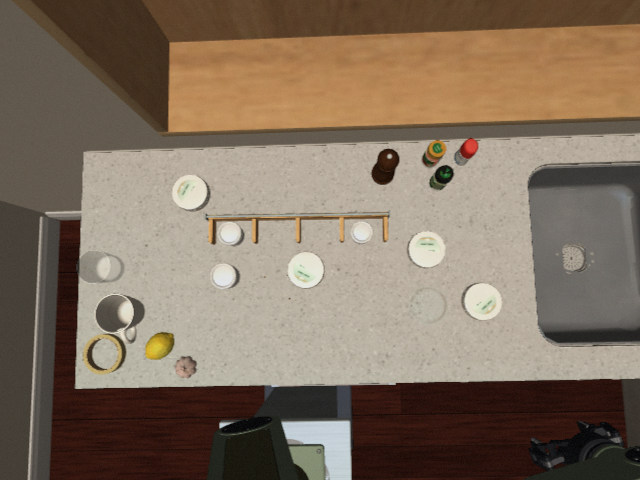

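View pics/side.png

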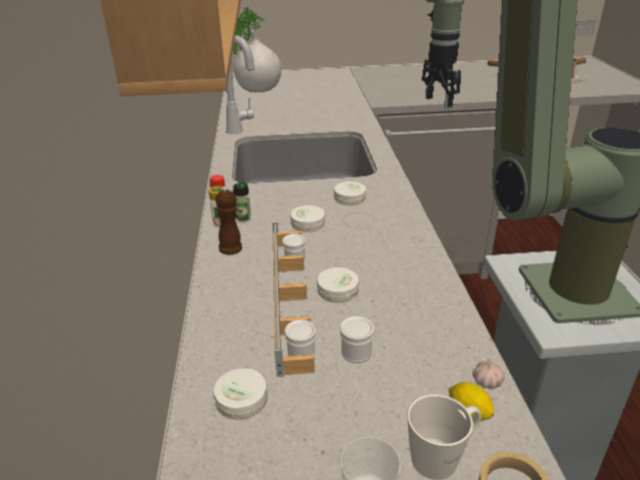

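The top view shows four tin look-alikes at (190,192), (306,270), (427,249) and (482,301). The rack's back board runs from (208,217) to (389,214). The canisters are at (230,233), (361,231) and (224,275). The tin at (306,270) looks nearest to the base, which I'll check numerically.

```bash
cat > h.py <<'E'
import numpy as np,cv2
def cam(n):
    c=np.load(f"{n}_c.npz");return c['mtx'],c['R'],c['t']
def onz(n,u,v,z):
    K,R,t=cam(n); r=R.T@np.linalg.solve(K,[u,v,1]); o=-R.T@t
    return o+r*(z-o[2])/r[2]
def cloud(n):
    K,R,t=cam(n); d=np.load(f"{n}_d.npy"); v,u=np.mgrid[:480,:640]
    P=np.stack([(u-K[0,2])/K[0,0]*d,(v-K[1,2])/K[1,1]*d,d],-1)
    return (P-t)@R, d>0
E
python3 - <<'E'
from h import *
P,ok=cloud("top"); p=np.load("top_p.npy")
hsv=cv2.cvtColor(p,cv2.COLOR_RGB2HSV)
print("table z",np.median(P[300:330,250:400,2]))
for n,z in (("top",32),):
  for u,v in((190,192),(306,270),(427,249),(482,301)):
    Q=onz(n,u,v,z);print("tin",u,v,Q.round(),np.hypot(Q[0],Q[1]).round(), P[v,u].round())
print("other: glass",onz("top",428,305,30).round(), P[305,428])
# object blobs by height in region
for lo,hi,(u0,u1,v0,v1) in ((20,45,(270,340,240,305)),(45,80,(212,245,220,248)),(45,80,(346,376,220,246)),(45,80,(205,245,255,295))):
    Q=P[v0:v1,u0:u1].reshape(-1,3); Q=Q[(Q[:,2]>lo)&(Q[:,2]<hi)]
    c,r=cv2.minEnclosingCircle(Q[:,:2].astype(np.float32)); zt=np.median(Q[:,2]);print("obj",np.round(c,1),"diam",round(2*r,1),"z",zt.round(1),len(Q))
# dividers: wood colour
m=((hsv[...,0]>8)&(hsv[...,0]<25)&(hsv[...,1]>100)); m[:205]=0;m[248:]=0;m[:,:200]=0;m[:,400:]=0
n,l,s,c=cv2.connectedComponentsWithStats(m.astype(np.uint8))
for i in range(1,n):
    if s[i,4]>15: print(s[i],c[i].round(1))
big=cv2.resize(p[195:300,195:400],None,fx=3.9,fy=3.9,interpolation=cv2.INTER_CUBIC)
cv2.imwrite("pics/crop.png",big[:,:,::-1])
E
```

```text
table z 0.6103144949744415
tin 190 192 [712. 226.  32.] 748.0 [711. 224.  41.]
tin 306 270 [510. -62.  32.] 514.0 [510. -62.  35.]
tin 427 249 [ 554. -357.   32.] 659.0 [ 554. -358.   31.]
tin 482 301 [ 426. -482.   32.] 643.0 [ 426. -483.   28.]
other: glass [ 419. -354.   30.] [ 418.43861717 -358.95740144    0.86173111]
obj [525.9 -57.1] diam 120.5 z 33.3 1078
obj [603.6 120.8] diam 58.1 z 56.3 447
obj [ 598.3 -199.6] diam 53.9 z 52.0 389
obj [499.7 134.9] diam 62.7 z 64.3 553
[ 208  215  180   29 1140] [293.7 223.9]
```

View pics/crop.png

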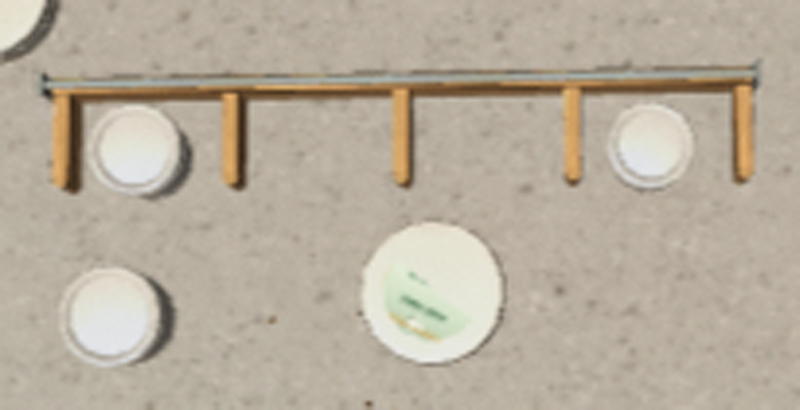

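The crop shows five dividers at columns 63, 232, 402, 572 and 743, with gap 3 between 402 and 572. The tin, with its green label, is centred at (432,292), and the rail runs from about (45,84) to (757,73). Its distance of 514 mm from the base confirms it is the tin meant. Next I'll fit the rack pose precisely.

```bash
cat > rack.py <<'E'
from h import *
from scipy.optimize import least_squares
p=np.load("top_p.npy"); hsv=cv2.cvtColor(p,cv2.COLOR_RGB2HSV)
wood=((hsv[...,0]>8)&(hsv[...,0]<25)&(hsv[...,1]>100)).astype(float)
# divider centre lines: wood columns in rows 223..238
pts=[]
for c in (211,254,298,342,385):
    for v in range(224,238):
        w=(hsv[v,c-8:c+9,1].astype(float)-60).clip(0); u=np.arange(c-8,c+9)
        pts.append((c,(w*u).sum()/w.sum(),v))
k={211:2,254:1,298:0,342:-1,385:-2}
P,ok=cloud("top")
W=[(k[c],onz("top",u,v,38)) for c,u,v in pts]
# rail: bluish-grey line (low sat relative); wood below. use board/wire: min saturation of rows 210..220
rail=[]
for u in range(215,385,5):
    col=p[205:225,u].astype(int); blue=col[:,2]-col[:,0]; 
    w=(blue-(-2)).clip(0)*(np.arange(20)>4); 
    if w.sum()>5: rail.append((u,205+(w*np.arange(20)).sum()/w.sum()))
rail=np.array(rail)
R=np.array([onz("top",u,v,60) for u,v in rail])
f=np.polyfit(R[:,1],R[:,0],1);print("rail x=a*y+b",f,np.std(R[:,0]-np.polyval(f,R[:,1])),len(R))
# rack: yaw a from rail, origin from dividers
def res(q):
    th,s=q; e=np.array([-np.sin(th),np.cos(th)])
    return [X[:2]@e-s-108*i for i,X in W]
def fun(q): # full fit: origin along axis & yaw
    return np.array(res((q[0],q[1])))
s=least_squares(fun,[np.arctan(-f[0]),-40],loss='soft_l1'); print("from dividers yaw,s",s.x,"rms",np.std(s.fun))
th=np.arctan(-f[0]); print("yaw from rail",th)
ex=np.array([np.cos(th),np.sin(th)]);ey=np.array([-np.sin(th),np.cos(th)])
sy=np.mean(np.array([X[:2]@ey-108*i for i,X in W])); rx=np.mean(R[:,:2]@ex)
for i in (2,1,0,-1,-2): print(i,np.mean([X[:2]@ey-108*i for j,X in W if j==i]).round(1))
O=ex*(rx-48)+ey*sy
print("origin",O,"rail x along ex",rx)
for g in range(4):
    y=162-108*g; print("gap",g+1,(O+ey*y).round(1),"rail",(O+ex*48+ey*y).round(1))
# tin circle at z=32 rim
m=((p.min(-1)>185)).astype(np.uint8); m[:240]=0;m[300:]=0;m[:,270:]*=1;m[:,:275]=0;m[:,340:]=0
cs=max(cv2.findContours(m,0,2)[0],key=cv2.contourArea)[:,0]
T=np.array([onz("top",u,v,30)[:2] for u,v in cs],np.float32); c,r=cv2.minEnclosingCircle(T);print("tin",c,2*r,cv2.fitEllipse(T))
# nose check and side-camera cross-check by projecting
K,Rs,ts=cam("side"); s=np.load("side_p.npy").copy(); t=np.load("top_p.npy").copy()
def proj(n,X):
    K,R_,t_=cam(n); q=K@(R_@X+t_); return tuple(int(round(a)) for a in q[:2]/q[2])
X3=lambda x,y,z: np.array([*(O+ex*x+ey*y),z])
for n,im in(("side",s),("top",t)):
    for i in range(-2,3):
        cv2.line(im,proj(n,X3(-15,108*i,38)),proj(n,X3(45,108*i,38)),(255,0,0),1)
    cv2.line(im,proj(n,X3(48,-216,60)),proj(n,X3(48,216,60)),(0,0,255),1)
    for a in np.linspace(0,6.28,60):
        q=proj(n,np.array([c[0]+45*np.cos(a),c[1]+45*np.sin(a),32]));im[q[1],q[0]]=(255,0,0)
a=cv2.resize(s[220:400,250:390],None,fx=3.3,fy=3.3);b=cv2.resize(t[200:300,200:400],(800,400))[:,:330*1]
cv2.imwrite("pics/chk.png",a[:,:,::-1])
np.savez("rack.npz",O=O,ex=ex,ey=ey,tin=np.array(c))
E
python3 rack.py
```

```text
rail x=a*y+b [1.14848938e-02 6.42778780e+02] 0.12800518722570212 7
from dividers yaw,s [-2.38171491e-02 -2.89238207e+01] rms 2.131946258144279
yaw from rail -0.011484388897735329
2 -39.6
1 -38.3
0 -36.3
-1 -35.2
-2 -33.6
origin [594.27686847 -43.42627156] rail x along ex 642.736392191051
gap 1 [596.1 118.6] rail [644.1 118. ]
gap 2 [594.9  10.6] rail [642.9  10. ]
gap 3 [593.7 -97.4] rail [641.7 -98. ]
gap 4 [ 592.4 -205.4] rail [ 640.4 -206. ]
tin (511.896484375, -58.425209045410156) 88.87712860107422 ((511.2507019042969, -59.23828125), (84.57306671142578, 85.81177520751953), 52.14789581298828)
```

View pics/chk.png

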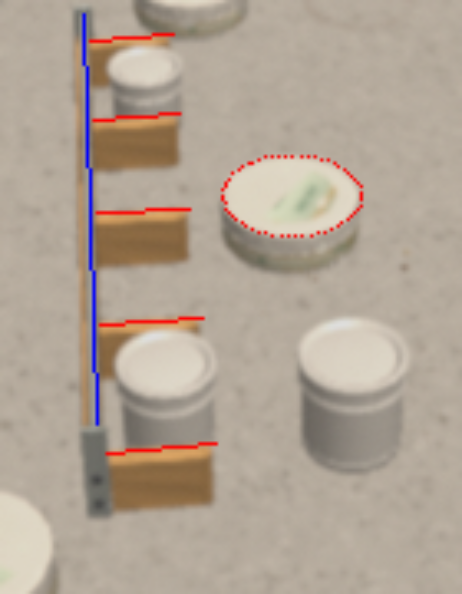

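The overlay on the side view shows dividers and tin matching well. The rail line sits a few mm towards the robot of the real wire, and the yaw is uncertain. I'll refine both with a wrist view from above, on the way to the first touch.

```bash
python3 - <<'E'
from plant import ctrl,sensors,optics
import cv2,numpy as np
th=-.011; R=np.array([[np.cos(th),np.sin(th),0],[np.sin(th),-np.cos(th),0],[0,0,-1]])
ctrl.move_ptp([560,-50,300],R); ctrl.gripper_to(0); ctrl.hold(.3)
s=sensors.read_state(); p,d=optics.grab_frame("wrist"); c=optics.camera_params("wrist")
np.savez("w.npz",p=p,d=d,pos=s['eef_pos'],rot=s['eef_rot'],T=c['T_tool_cam'],mtx=c['mtx'])
cv2.imwrite("pics/w.png",p[:,:,::-1]); print(c,s['t'],s['eef_pos'],s['grip_width'],s['force'],s['q'])
E
```

```text
{'mtx': array([[371.64829954,   0.        , 320.27055199],
       [  0.        , 371.64829954, 238.30850466],
       [  0.        ,   0.        ,   1.        ]]), 'T_tool_cam': array([[-8.87350522e-04, -9.61946027e-01, -2.73238089e-01,
         6.83126733e+01],
       [ 9.99998962e-01, -5.43483842e-04, -1.33417519e-03,
        -4.70452756e-01],
       [ 1.13490404e-03, -2.73238989e-01,  9.61945511e-01,
        -1.18067017e+02],
       [ 0.00000000e+00,  0.00000000e+00,  0.00000000e+00,
         1.00000000e+00]])} 3.4083 [560.01015871 -49.95785439 300.01675967] -0.43099808197529865 [ 0.15741706  0.16123144 -0.62086069] [-2.42917127e-01  1.48520933e-01  1.51852008e+00  3.79815142e-05
  1.47451371e+00  1.33879356e+00]
```

View pics/w.png

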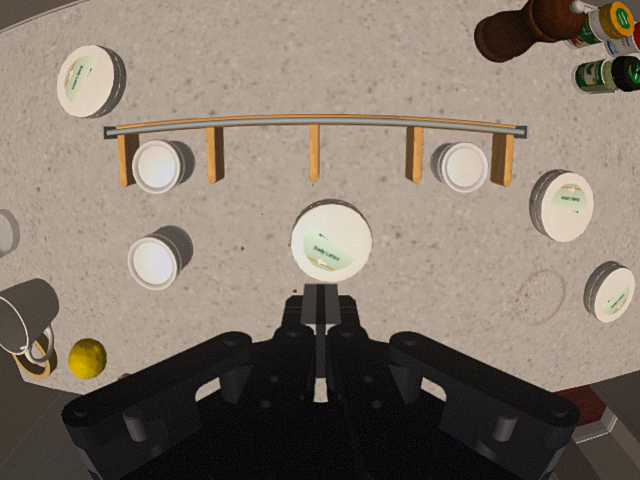

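The wrist view shows the wire at about (212,127), (314,121) and (416,124), and the upright tops at (110,132) and (521,132). The middle divider is at column 314 and the tin at (331,242).

```bash
cat > wr.py <<'E'
import numpy as np,cv2
w=np.load("w.npz"); K=w['mtx'];T=w['T'];p=w['p']
def onw(u,v,z):
    a=np.array([u-K[0,2],v-K[1,2]]);r=np.hypot(*a);f=r/K[0,0]
    ray=np.array([*(a/r*np.sin(f)),np.cos(f)])
    d=w['rot']@T[:3,:3]@ray;o=w['pos']+w['rot']@T[:3,3]
    return o+d*(z-o[2])/d[2]
E
python3 - <<'E'
from wr import *
# wire: greyish row between board (orange) and counter
hsv=cv2.cvtColor(p,cv2.COLOR_RGB2HSV).astype(int)
pts=[]
for u in range(140,500,6):
    s=hsv[108:140,u,1]; o=np.where(s>110)[0]   # orange rows of the board
    if len(o)<2: continue
    col=p[108:140,u].astype(int); rel=np.where((s<60)&(col.sum(1)<430)&(np.arange(32)>o[0]))[0]
    if len(rel): pts.append((u,108+rel[rel<o[0]+14].mean()) if (rel<o[0]+14).any() else (u,np.nan))
pts=np.array([q for q in pts if q[1]==q[1]]); W=np.array([onw(u,v,59) for u,v in pts])
f=np.polyfit(W[:,1],W[:,0],1);r=W[:,0]-np.polyval(f,W[:,1]);g=abs(r)<2*r.std()+.5;f=np.polyfit(W[g,1],W[g,0],1)
print("wire",len(pts),f,r.std())
A,B=onw(110.5,132,66),onw(521.5,132,66);print("uprights",A,B,(A+B)/2,np.linalg.norm(A-B))
for c in(125,212,314,416,502):
    L=[]
    for v in range(150,176,3):
        row=(hsv[v,c-14:c+15,1]>95)&(hsv[v,c-14:c+15,2]>150); u=np.where(row)[0]
        if len(u): L.append((c-14+u.min(),c-14+u.max(),v))
    L=np.array(L);X=[(onw(a,v,38)[1],onw(b,v,38)[1]) for a,b,v in L];print("div",c,np.median(X,0).round(1),onw(c,v,38)[0].round(0))
m=((p.min(-1)>175)).astype(np.uint8); m[:195]=0;m[290:]=0;m[:,:285]=0;m[:,380:]=0
cs=max(cv2.findContours(m,0,2)[0],key=cv2.contourArea)[:,0]
C=np.array([onw(u,v,30)[:2] for u,v in cs],np.float32); print("tin",cv2.minEnclosingCircle(C),cv2.fitEllipse(C))
for n,u,v,z in(("c1",158,163,58),("c4",463,163,53),("cf",154,260,65)):print(n,onw(u,v,z).round(1))
E
```

```text
wire 60 [1.36651477e-02 6.44337628e+02] 0.680133041773756
uprights [646.21085238 168.96450958  66.        ] [ 640.07087633 -257.78855079   66.        ] [643.14086436 -44.41202061  66.        ] 426.79722801561593
div 125 [177.5 169.7] 598.0
div 212 [69.6 61.7] 592.0
div 314 [-38.  -46.2] 589.0
div 416 [-146.  -154.6] 589.0
div 502 [-254.  -262.6] 592.0
tin ((511.75347900390625, -60.024200439453125), 44.269927978515625) ((511.695068359375, -60.00696563720703), (86.76475524902344, 87.00315856933594), 107.29801940917969)
c1 [608.6 117.4  58. ]
c4 [ 603.4 -196.1   53. ]
cf [505.8 131.3  65. ]
```

The dividers sit at y = 173.6, 65.7, −42.1, −150.3 and −258.3, exactly 108 mm apart as specified. The rail is at x = 644.3 + 0.0137·y, and the tin is at (511.7, −60). Now the touches.

```bash
python3 - <<'E'
from plant import ctrl,sensors
import numpy as np
for g,y in((1,119),(2,11),(3,-97)):
    x=644.3+.0137*y+4
    ctrl.move_l([x,y,105],vel=150) if g>1 else (ctrl.move_l([x,y,150],vel=150),ctrl.move_l([x,y,105],vel=80))
    ctrl.hold(.3); f0=sensors.read_state()['force']
    hit=ctrl.move_l([x,y,80],vel=15,threshold=1.0); a=sensors.read_state()
    if g and hit: ctrl.move_l([x,y,a['eef_pos'][2]-1],vel=15)
    ctrl.hold(.2); s=sensors.read_state()
    print(g,hit,a['eef_pos'].round(1),s['eef_pos'].round(1),(a['force']-f0).round(2),(s['force']-f0).round(2),s['t'])
    ctrl.move_l([x,y,105],vel=80)
    if not hit: break
E
```

```text
1 True [649.8 119.   83.8] [650.  119.   82.9] [1.82 1.08 3.19] [ 0.18 -0.14  3.21] 7.9417
2 True [648.3  11.   83.8] [648.5  11.   82.9] [1.39 0.06 1.06] [ 1.55 -0.41  0.74] 11.225
3 True [646.8 -97.   83.8] [647.  -97.   82.9] [ 0.47 -0.24  1.75] [-1.36 -0.17  2.15] 14.5083
```

All three touches stopped at the same height, with the wire 1–2 mm sunk. Next I push the tin sideways with a two-finger cradle until it lines up with gap 3, then look.

```bash
python3 - <<'E'
from plant import ctrl,sensors,optics
import cv2,numpy as np
R=np.array([[0,-1,0],[-1,0,0],[0,0,-1.]])
ctrl.move_l([600,-60,180],vel=200)
ctrl.move_ptp([511.7,10,150],R); ctrl.gripper_to(50)
ctrl.move_l([511.7,10,33],vel=100)
ctrl.move_l([511.7,-15,33],vel=60)
s=sensors.read_state();print(s['force'],s['grip_width'])
h=ctrl.move_l([511.7,-48.5,33],vel=30,threshold=12); s=sensors.read_state();print(h,s['eef_pos'],s['force'])
ctrl.move_l([511.7,-30,33],vel=60); ctrl.move_l([511.7,-30,150],vel=150)
th=-.013; R=np.array([[np.cos(th),np.sin(th),0],[np.sin(th),-np.cos(th),0],[0,0,-1]])
ctrl.move_ptp([440,-97,150],R); ctrl.hold(.2)
s=sensors.read_state(); p,d=optics.grab_frame("wrist"); c=optics.camera_params("wrist")
np.savez("w.npz",p=p,d=d,pos=s['eef_pos'],rot=s['eef_rot'],T=c['T_tool_cam'],mtx=c['mtx'])
cv2.imwrite("pics/w2.png",p[:,:,::-1]); print(s['t'],s['eef_pos'])
E
```

```text
Traceback (most recent call last):
plant.MotionError: the arm cannot take that pose within its joint ranges
```

```bash
python3 - <<'E'
from plant import ctrl,sensors,optics
import cv2,numpy as np
R=np.array([[0,1,0],[1,0,0],[0,0,-1.]])
ctrl.move_ptp([511.7,10,150],R); ctrl.gripper_to(50)
ctrl.move_l([511.7,10,33],vel=100)
ctrl.move_l([511.7,-15,33],vel=60)
s=sensors.read_state();print(s['force'],s['grip_width'])
h=ctrl.move_l([511.7,-48.5,33],vel=30,threshold=12); s=sensors.read_state();print(h,s['eef_pos'],s['force'])
ctrl.move_l([511.7,-30,33],vel=60); ctrl.move_l([511.7,-30,150],vel=150)
th=-.013; R=np.array([[np.cos(th),np.sin(th),0],[np.sin(th),-np.cos(th),0],[0,0,-1]])
ctrl.move_ptp([440,-97,150],R); ctrl.hold(.2)
s=sensors.read_state(); p,d=optics.grab_frame("wrist"); c=optics.camera_params("wrist")
np.savez("w.npz",p=p,d=d,pos=s['eef_pos'],rot=s['eef_rot'],T=c['T_tool_cam'],mtx=c['mtx'])
cv2.imwrite("pics/w2.png",p[:,:,::-1]); print(s['t'],s['eef_pos'])
E
```

```text
[-0.12706472 -0.7778163   0.54561524] 49.75362274917106
False [511.75258612 -48.45873585  33.04784932] [ 0.25426643  0.03863018 -0.13405675]
23.4417 [440.1297015  -96.84319527 149.93066944]
```

View pics/w2.png

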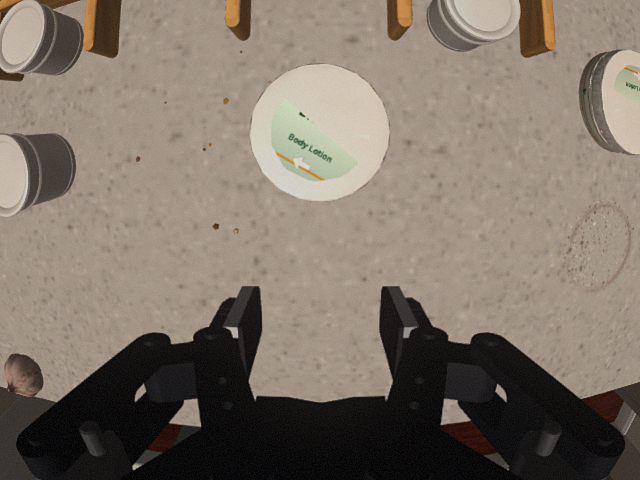

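The tin is centred at column 319.5, and the noses of gap 3 are at columns 236 and 401, so their middle is 318.5. It is aligned, so I push it in.

```bash
python3 - <<'E'
from plant import ctrl,sensors,optics
import cv2,numpy as np
from wr import onw
print("tin",onw(319.5,132,32).round(1),"noses",onw(236.5,34,38).round(1),onw(401,33,38).round(1))
y=-96.5
ctrl.move_l([440,y,33],vel=100); ctrl.hold(.2)
h=ctrl.move_l([535,y,33],vel=30,threshold=12); s=sensors.read_state();print(h,s['eef_pos'],s['force'])
if not h:
    h=ctrl.move_l([552,y,33],vel=10,threshold=6); s=sensors.read_state();print("home",h,s['eef_pos'],s['force'])
x=s['eef_pos'][0]
ctrl.hold(.3);ctrl.move_l([x-25,y,33],vel=40); ctrl.move_l([x-60,y,180],vel=150); ctrl.hold(.2)
s=sensors.read_state(); p,d=optics.grab_frame("wrist"); c=optics.camera_params("wrist")
np.savez("w.npz",p=p,d=d,pos=s['eef_pos'],rot=s['eef_rot'],T=c['T_tool_cam'],mtx=c['mtx'])
cv2.imwrite("pics/w3.png",p[:,:,::-1]); print(s['t'],s['eef_pos'])
E
```

```text
tin [510.6 -96.5  32. ] noses [575.7 -45.8  38. ] [ 574.9 -147.9   38. ]
False [534.94622176 -96.5133133   33.00119246] [-0.96368502 -0.8055292   0.03482124]
home True [547.6508461  -96.28848671  32.23181055] [-0.15680283  0.24042608  0.63249355]
32.05 [487.18857806 -96.31754246 178.9813769 ]
```

View pics/w3.png

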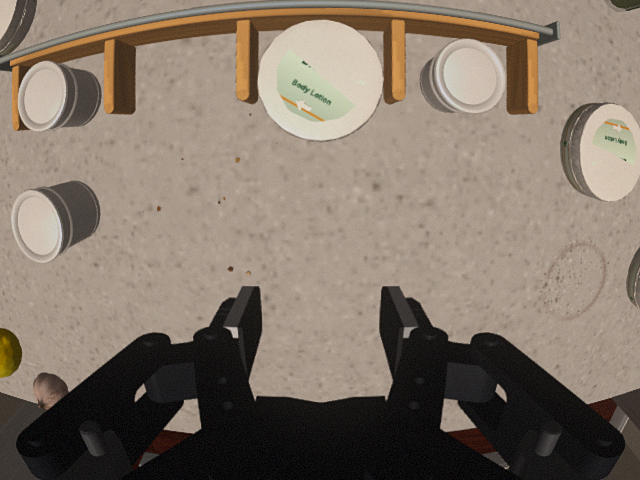

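The tin sits in gap 3, centred at (320,80) between the dividers at columns 246 and 397, and its far edge at row 20 meets the board. A numeric check, then I hand in.

```bash
python3 - <<'E'
from wr import *
t=onw(320.5,80,32); m=((p.min(-1)>160)).astype(np.uint8); m[145:]=0;m[:,:252]=0;m[:,390:]=0
cs=max(cv2.findContours(m,0,2)[0],key=cv2.contourArea)[:,0]
C=np.array([onw(u,v,31)[:2] for u,v in cs],np.float32); print("tin",t.round(1),cv2.minEnclosingCircle(C),"want ~594.7,-96.3", "depth z",)
x=t[0]-594.7; ok=abs(x)<5 and abs(t[1]+96.3)<7; print(ok)
if ok:
    from plant import ctrl
    print(ctrl.finish_job())
E
```

```text
tin [593.9 -96.8  32. ] ((595.2676391601562, -96.25828552246094), 44.365325927734375) want ~594.7,-96.3 depth z
True
the job is handed in; nothing more can be done
None
```

I touched the rail once over each of gaps 1, 2 and 3, then pushed the tin into gap 3 until it met the back board; the final wrist picture put its centre within about 1 mm of the home point, the canisters looked undisturbed, and I handed the job in (no verdict was returned).

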